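Lock a shoe last in the last cradle

TASK

Take the yellow shoe last out of the blue bin, set it down sole down on the bed of the green last cradle, heel to the heel stop and toe to the grey toe stop, and let go of it. Then lock it in for drilling: pull up the black knob of the toe stop's lock plunger, slide the toe stop one hole in towards the last and let the pin drop fully home in that next hole, and finish while still holding the knob with the pin home. Do not drop the last, and leave the grey last, the hammer and the glue tin where they are.

Things in the scene. Friction and masses are not known exactly. Their poses are not given: they have to be found in the camera images.
- bin: Open blue plastic bin, fixed, 245 x 225 x 50 mm high, 4 mm walls. Origin: centre of its underside; x along its 245 mm side, z up. The two lasts stand in it side by side, sole down, toes towards the bin's +x.
- yellow_last: The yellow plastic shoe last (solid child's foot form): 185 mm long, 64 mm wide at the ball, 48 mm at the heel, 80 mm high at its flat-topped ankle cone, toe end about 30 mm high, 0.2 to 0.45 kg. Origin: on the sole plane at mid length; x points to the toe, z up; heel end at x = -92.5 mm, toe end at x = +92.5 mm. Sole flat from x = -80 to +30 mm.
- last_grip (a point): Point to grip the yellow last: in the middle of its ankle cone, 66 mm above the sole plane and 30 mm towards the heel from its origin, 14 mm below the flat cone top. The cone is 32 to 35 mm thick across (along the last's y), with nearly upright sides, 70 mm long along x.
- last_toe (a point): Tip of the yellow last's toe, 17 mm above the sole plane.
- grey_last: A grey last of the same shape beside the yellow one in the bin, 86 mm centre to centre; same axes. To be left in place.
- cradle: The last cradle, fixed to the bench: green base plate 90 x 400 x 10 mm with a steel square-tube rail along its own y. Origin: centre of its underside; z up. Black rubber bed for the sole 60 mm wide, top at z = 46 mm, from y = -170 to -20 mm (the toe overhangs it). The last belongs on the middle line (x = 0), its x axis along the cradle's +y.
- heel_face (a point): Middle of the heel stop's rubber face, at y = -170, z = 66 mm in the cradle; it looks to cradle +y. Green plate behind it to z = 95 mm; side cheeks to z = 76 mm, reaching 25 mm out from the face and opening from 56 mm apart at the face to 70 mm.
- toe_stop (a joint): Slide of the grey toe stop along the rail, m. 0: at the start, pin in its hole; grows towards the heel stop (cradle -y). Holes every 0.025: the next is at 0.025. 2.5 N of friction, 1 mm of play. Between the rubber faces: 213 mm at 0, 188 mm at the next hole for the 185 mm last; the toe stop can push a last in its way back to the heel stop.
- stop_face (a point): Middle of the toe stop's rubber face (52 mm wide, z = 50 to 90 mm in the cradle), moves with the toe stop. The sleeve below it is 52 mm wide and 100 mm long, top at z = 46 mm; the toe plate's top is at z = 93 mm.
- plunger (a joint): Lock plunger, m. 0: pin fully home in its hole; grows as the knob is pulled up; pin clear of the hole from 0.010, end of travel 0.014. A spring pushes it down with 4 N (home) to 11 N (full pull). Between holes the pin rests on the rail at 0.010; its round nose drops into a hole from about 2 mm off.
- knob: Black round knob on the plunger, standing on the toe stop's sleeve 80 mm beyond its rubber face: 32 mm in diameter (10 to 26 mm above its underside), narrower below, 30 mm high. Origin: centre of its underside, 62 mm above the bench with the pin home; z up. It rises with the plunger and slides with the toe stop; open space around it.
- knob_grip (a point): Point to grip the knob: on its axis, 16 mm above its underside, 78 mm above the bench with the pin home; at x = 0, y = 123 mm in the cradle at the start.
- hammer: Hammer with a wooden handle lying on the bench beyond the cradle, about 0.26 m long. To be left alone.
- glue_tin: Red and white closed tin, 68 mm in diameter, 85 mm high, standing on the bench beyond the bin. To be left alone.

How it is judged:
On the way, in this order (a step that is already met when the one before it is completed fails the run):
1. the yellow last is lifted out of the bin (z of yellow_last in the frame of bin above 0.055 m), for 0.1 s.
2. the yellow last stands on the cradle's bed, toe towards the toe stop, let go, the toe stop still in its first hole (x of yellow_last in the frame of cradle between -0.01 and 0.01 m and z of yellow_last in the frame of cradle between 0.041 and 0.051 m and angle between yellow_last's own z axis and vertical below 0.08 rad and angle between the x axis of yellow_last and the y axis of cradle, either way round below 0.15 rad and y of last_toe in the frame of cradle above -0.01 m and contact force between each of the arm, the fingers and yellow_last below 0.1 N and linear speed of yellow_last below 0.02 m/s and value of joint toe_stop below 0.004 m), for 0.2 s.
3. the plunger's pin is pulled clear of its hole with the last in the cradle (x of yellow_last in the frame of cradle between -0.01 and 0.01 m and z of yellow_last in the frame of cradle between 0.041 and 0.051 m and angle between yellow_last's own z axis and vertical below 0.08 rad and angle between the x axis of yellow_last and the y axis of cradle, either way round below 0.15 rad and y of last_toe in the frame of cradle above -0.01 m and value of joint plunger above 0.0085 m), for 0.1 s.
At the end, for the whole second after the job is handed in: toe stop at the next hole (25 mm, within 2.5), pin home (within 2 mm), fingers still on the knob with over 1 N; yellow last upright on the bed (within 10 mm of the middle line and 0.15 rad of the cradle's length, toe to the toe stop), at rest, untouched (x of yellow_last in the frame of cradle between -0.01 and 0.01 m and z of yellow_last in the frame of cradle between 0.041 and 0.051 m and angle between yellow_last's own z axis and vertical below 0.08 rad and angle between the x axis of yellow_last and the y axis of cradle, either way round below 0.15 rad and y of last_toe in the frame of cradle above -0.01 m and contact force between each of the arm, the fingers and yellow_last below 0.1 N and value of joint toe_stop between 0.0225 and 0.0275 m and value of joint plunger below 0.002 m and contact force between the fingers and knob above 1 N and linear speed of yellow_last below 0.02 m/s); the arm keeps its last pose, push and grip.
It fails at once if the yellow last is dropped or thrown: it falls free more than 20 mm above the cradle's bed (height (world z) of yellow_last above 0.066 m and contact force between the fingers and yellow_last below 0.01 N and linear speed of yellow_last above 0.25 m/s).
It fails at once if the grey last is moved more than 40 mm or knocked over (distance of grey_last from where it was at the start of the episode above 0.04 m or angle between grey_last's own z axis and vertical above 0.5 rad).
It fails at once if the hammer or the glue tin is moved more than 30 mm (distance of any of hammer, glue_tin from where it was at the start of the episode above 0.03 m).
It also fails if it takes over 45 s, if anything falls off the work surface, if the arm or the gripper's body presses on something with over 40 N, if the wrist force passes 120 N, or if a joint passes its speed limit or range.

ROBOT

A 6-joint arm with a two-finger parallel gripper is mounted at the origin on the work surface. World frame = base frame: x ahead of the robot, y to its left, z up, the work surface at z = 0. Lengths are in m, angles in rad, forces in N, time in s.
With the tool pointing down it reaches from about 0.25 to 0.725 m from the base axis. Payload 4 kg.
Tool frame: the origin (TCP) lies on the centre line of the jaws, within the pads' length; the fingertips stand tip_reach ahead of it and the grasp point (between the pads) lies 5 mm behind it (tip_reach is the distance from the TCP to the fingertips, in m); z points along the fingers, y is the direction in which the jaws open and shut (so a half turn about z gives the same grasp; the last joint's range is limited). The gripper opens to 85 mm and grips with 20 to 120 N. Pads are 22 mm wide; open, the fingers measure 114 mm over their backs; the gripper's body (76 mm by 85 mm) begins 54 mm behind the grasp point. The pads swing forward as they close: fully open they stand 13 mm farther back than shut.
Start: joints at [1.348, 0.241, 0.005, 1.335, 0, 1.571], TCP at [0.11, 0.488, 0.245] pointing down, gripper open.
Joint ranges: [-2.72, 2.72], [-1.05, 1.87], [-1.09, 1.28], [-1.99, 2.15], [-1.42, 1.44], [-3.14, 3.14]. Speed limits (rad/s): [2.79, 2.79, 3.14, 3.14, 3.14, 3.14].

INTERFACE

Orientations are given as a unit quaternion [x, y, z, w].
In Python, from workcell import * gives the robot as it stands.
- The arm moves only by the tool arm_command, never from a script. Its arguments are lists of equal length, an entry for each row: "translation": the shift along the tool's x, y, z in cm, a list of three; "turn": the turn about the tool's z in rad; "hand": the closure, from 0 (fully open) to 1 (shut). In form: {"translation": [[x, y, z], ...], "turn": [turn, ...], "hand": [hand, ...]}. A call has 1 to 5 rows; each row is the pose to reach, as a shift and turn from the pose commanded when the call began, along the tool's axes at that moment; what a row does not reach only later rows make up. A row lasts 1/12 s, in which the tool goes at most 41.7 mm and 7.16 degrees, less where a joint would pass 70% of its speed; a pose out of reach is approached as far as the arm can. A call with a gripper value outside its range is refused whole. The fingers move at their own pace and stop on an object; the grip force is fixed at half the most. Time passes only in rows, so rows that repeat a pose let the fingers close. It gives the time, the measured TCP pose, the force and the opening at its end, in the units of the state.
- get_obs(): the state, without advancing time (a new reading comes with each control period).
- camera(name): name is "scene" or "top" or "wrist"; returns (picture, depth): 400x640x3 uint8, red, green, blue; 400x640 float32, m along the optical axis (not along the pixel's ray), 0 where there is no reading.
- camera_info(name): a dict with "mtx" (3x3 intrinsics, pixels), "world_to_cam" (4x4, takes a point from world to camera coordinates). Camera axes: x right, y down, z forward; pixel columns grow to the right and rows downward; lengths in m; the calibration is good to about 2 mm. A picture is of the moment at which its call begins: read the wrist's pose just before it. camera_info takes no time and is no camera call; for the wrist camera it gives the pose at the moment of the call.
- job_done(): hands the job in, once; it reports no verdict.
Trained networks look in the newest picture that a camera, given by its name, has taken for a name from the list of things; names that differ only in an ending like _2 or _b are one class to them, and where a whole thing is asked for, a point or a joint stands for the part that bears it (a point fixed in the world has none). Each returns a list of dicts, best first, with "conf" (0 to 1); they miss things now and then, are a little off and sometimes report something else, mostly with a low value. They report only what shows in the picture. A call takes as long as a camera call.
- search_frame(camera, name): "location" ([row, column] in pixels, amid what is visible of it).
- spot_point(camera, name): "location" ([row, column] in pixels: a listed point, or the origin of a listed thing).
The state is a dict: "clock": time; "joint_pos": joint angles; "joint_vel": joint speeds; "tau": joint torques, N m; "eef_pos": TCP position; "tool_rot": TCP orientation; "ft_force": force on the tool from outside, world axes, zero at the start; "ft_torque": the same for the moment, N m; "grip_width": finger opening in m.
Only numpy, scipy, OpenCV 4.12 (cv2) and the standard library are available. Lean on these libraries where they do the work, as an engineer would, in place of code of your own. Each camera call takes 0.05 s, during which the arm holds its last target. There are 200 camera calls.

## Working session

There is one attempt and no reset: what is moved stays moved. The work goes in short steps, Python scripts to look and compute and a tool call to move; the robot and the scene stay as the last step left them, time stands still between calls to the robot, and variables do not carry over. Pictures are saved under pics/ and viewed, about 8 in all and at most 12, crops included, and the job is handed in when it is done.

Besides the shell and the picture viewer there is one more tool, called after "Call:" as a command line: name --pt "numbers of a row" for each row, then --argument value for the rest. arm_command: Moves the arm, as the interface text tells. Its arguments: {"type":"object","properties":{"translation":{"type":"array","items":{"type":"array","items":{"type":"number"}}},"turn":{"type":"array","items":{"type":"number"}},"hand":{"type":"array","items":{"type":"number"}}},"required":["translation","turn","hand"]}

```bash
mkdir -p pics; cat > h.py <<'E'
from workcell import *
import numpy as np, cv2
from scipy.spatial.transform import Rotation as R
def ray(info,rc):
    W=np.linalg.inv(np.array(info["world_to_cam"])); K=np.array(info["mtx"])
    d=np.linalg.inv(K)@[rc[1],rc[0],1]; return W[:3,3],W[:3,:3]@d
def atz(info,rc,z):
    o,d=ray(info,rc); return o+d*(z-o[2])/d[2]
def atd(info,rc,D):
    r,c=int(round(rc[0])),int(round(rc[1])); p=D[max(r-1,0):r+2,max(c-1,0):c+2]; p=p[p>0]
    o,d=ray(info,rc); return o+d*(np.median(p) if p.size else np.nan)
def cloud(info,D):
    K=np.array(info["mtx"]);W=np.linalg.inv(np.array(info["world_to_cam"]))
    v,u=np.mgrid[:D.shape[0],:D.shape[1]]
    p=np.stack([(u-K[0,2])/K[0,0]*D,(v-K[1,2])/K[1,1]*D,D],-1)
    return p@W[:3,:3].T+W[:3,3]
def save(n,im): cv2.imwrite("pics/"+n,cv2.cvtColor(im,cv2.COLOR_RGB2BGR))
E
python3 - <<'E'
from h import *
np.set_printoptions(precision=4,suppress=True)
o=get_obs();print(o)
for cam in ["top","scene"]:
    i=camera_info(cam);im,D=camera(cam);save(cam+"0.png",im);np.savez(cam+"0.npz",im=im,D=D)
    print(cam,np.linalg.inv(i["world_to_cam"])[:3,3])
    for n,z in [("last_grip",.07),("last_toe",.021),("yellow_last",.004),("grey_last",.004),("heel_face",.066),("stop_face",.07),("knob_grip",.078),("cradle",0),("bin",0)]:
        for r in spot_point(cam,n)[:2]: print(n,round(r["conf"],2),r["location"],atz(i,r["location"],z),atd(i,r["location"],D))
E
```

```text
{'clock': 0.0, 'joint_pos': array([ 1.348 ,  0.2414,  0.0037,  1.3352, -0.    ,  1.5708]), 'joint_vel': array([-0.0011, -0.0009,  0.0011,  0.    ,  0.0016,  0.0002]), 'tau': array([ -0.0011, -37.2319,  25.2407,   0.017 ,  -0.0001,  -0.    ]), 'eef_pos': array([0.1103, 0.487 , 0.2444]), 'tool_rot': array([ 0.1112,  0.9938, -0.0011, -0.0001]), 'ft_force': array([-0.6006, -0.6569,  0.0055]), 'ft_torque': array([-0.0133,  0.0014,  0.0047]), 'grip_width': 0.08547127233140782}
top [0.5295 0.006  1.106 ]
last_grip 0.9 [273.6, 463.1] [ 0.476  -0.3113  0.07  ] [ 0.4766 -0.3073  0.0832]
last_toe 0.8 [218.9, 455.2] [ 0.6011 -0.3077  0.021 ] [ 0.6005 -0.3053  0.0296]
last_toe 0.66 [226.8, 335.5] [ 0.5741 -0.0248  0.021 ] [ 0.5713 -0.0229  0.0879]
yellow_last 0.84 [256.7, 456.7] [ 0.512  -0.3163  0.004 ] [ 0.5131 -0.2959  0.0736]
grey_last 0.88 [261.0, 417.4] [ 0.4991 -0.2225  0.004 ] [ 0.5008 -0.21    0.0639]
heel_face 0.95 [226.9, 334.3] [ 0.5719 -0.0208  0.066 ] [ 0.5717 -0.0207  0.0709]
heel_face 0.4 [246.1, 266.5] [0.5243 0.1305 0.066 ] [0.5242 0.1337 0.0394]
stop_face 0.8 [252.0, 241.8] [0.
[... 624 characters left out ...]
rey_last 0.16 [220.7, 262.3] [ 0.7852 -0.0974  0.004 ] [ 0.7985 -0.0741  0.0348]
heel_face 0.86 [181.9, 341.2] [ 0.5703 -0.0187  0.066 ] [ 0.568  -0.0209  0.0629]
stop_face 0.88 [212.0, 411.8] [0.5165 0.1816 0.07  ] [0.5323 0.1907 0.0895]
stop_face 0.61 [217.8, 260.6] [ 0.8111 -0.0579  0.07  ] [ 0.8009 -0.076   0.0465]
knob_grip 0.74 [220.1, 442.8] [0.4874 0.2532 0.078 ] [0.4995 0.2586 0.0922]
knob_grip 0.54 [212.8, 411.5] [0.5256 0.1866 0.078 ] [0.5364 0.1928 0.0913]
cradle 0.68 [150.7, 267.3] [ 0.5974 -0.3255  0.    ] [ 0.6286 -0.2764  0.0481]
cradle 0.58 [223.0, 396.3] [0.5214 0.1465 0.    ] [0.5425 0.16   0.0286]
bin 0.63 [146.8, 305.5] [ 0.4949 -0.2589  0.    ] [ 0.5346 -0.2101  0.0517]
```

```bash
python3 - <<'E'
from h import *
np.set_printoptions(precision=4,suppress=True)
d=np.load("top0.npz");im,D=d["im"],d["D"];i=camera_info("top");P=cloud(i,D)
hsv=cv2.cvtColor(im,cv2.COLOR_RGB2HSV)
def rect(n,m):
    m&=D>0
    c=P[m]; (a,s,t)=cv2.minAreaRect((c[:,:2]*1000).astype(np.float32)); print(n,m.sum(),"ctr",np.array(a),"size",np.array(s),"ang",t,"medz",np.median(c[:,2]),"mean",c[:,:2].mean(0))
X,Y,Z=P[...,0],P[...,1],P[...,2]
yel=(hsv[...,0]>18)&(hsv[...,0]<35)&(hsv[...,1]>120)&(abs(X-.5)<.2)&(abs(Y+.3)<.1)
rect("yellow all",yel.copy()); rect("yellow cone",yel&(Z>.078))
c=P[yel&(Z>.05)]; print(np.histogram(c[:,2],10))
rect("grey cone",(Z>.078)&(abs(Y+.22)<.035)&(abs(X-.47)<.08))
grn=(hsv[...,0]>40)&(hsv[...,0]<90)&(hsv[...,1]>90)&(abs(X-.53)<.15)&(abs(Y-.13)<.25)
rect("green base",grn&(Z<.02))
rect("knob",(Z>.085)&(np.hypot(X-.488,Y-.26)<.03))
rect("toe plate",(Z>.088)&(np.hypot(X-.51,Y-.187)<.04))
rect("bed",(abs(Z-.046)<.006)&(np.hypot(X-.55,Y-.05)<.09)&(im.max(-1)<70))
w=get_obs();wi=camera_info("wrist");print(wi["mtx"],np.linalg.inv(wi["world_to_cam"]),w["eef_pos"])
save("top0c.png",cv2.resize(im[170:330,140:500],None,fx=2.2,fy=2.2))
E
```

```text
yellow all 1824 ctr [ 512.5722 -314.537 ] size [181.3651  66.5558] ang 7.3560991287231445 medz 0.05282347987380487 mean [ 0.5102 -0.302 ]
yellow cone 525 ctr [ 469.3282 -310.669 ] size [96.0918 31.5906] ang 1.4723975658416748 medz 0.08344464325194068 mean [ 0.4701 -0.3095]
(array([ 76,  85,  57,  70,  42,  63,  45, 111, 321,  99]), array([0.05  , 0.054 , 0.0579, 0.0619, 0.0658, 0.0698, 0.0737, 0.0777,
       0.0816, 0.0855, 0.0895]))
grey cone 570 ctr [ 456.9819 -221.6361] size [98.5983 31.6826] ang 0.08206337690353394 medz 0.08361718284239261 mean [ 0.4584 -0.2208]
green base 1990 ctr [523.6602 142.4086] size [ 88.1226 396.7679] ang 13.794601440429688 medz 0.01038443740683792 mean [0.5168 0.1595]
knob 170 ctr [495.1754 261.9484] size [30.1633 29.9326] ang 50.05292892456055 medz 0.09172472439435486 mean [0.495  0.2614]
toe plate 167 ctr [512.2582 191.537 ] size [58.7717 13.7805] ang 13.297608375549316 medz 0.09288860451677494 mean [0.5116 0.1916]
bed 1595 ctr [546.6191  49.439 ] size [ 58.3764 146.8872] ang 13.36195182800293 medz 0.046399470018673394 mean [0.5463 0.0495]
[[358.2926   0.     320.2231]
 [  0.     358.2926 196.3543]
 [  0.       0.       1.    ]] [[ 0.2205  0.9215  0.3196  0.0283]
 [ 0.9754 -0.208  -0.0733  0.5069]
 [-0.0011  0.3279 -0.9447  0.3737]
 [ 0.      0.      0.      1.    ]] [0.1105 0.4876 0.2453]
```

View pics/top0c.png

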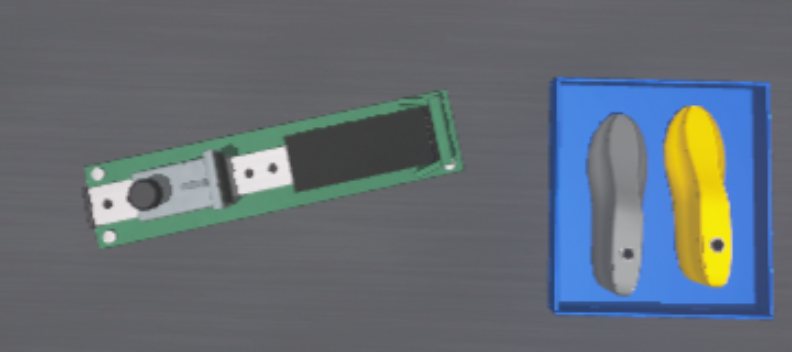

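View pics/scene0.png

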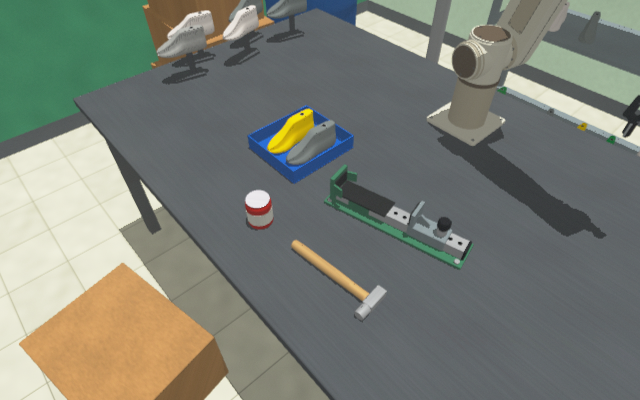

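Call:
arm_command --pt "-2.4 -3.15 0" --pt "-4.8 -6.3 0" --pt "-7.2 -9.45 0" --pt "-9.6 -12.6 0" --pt "-12.0 -15.75 0" --turn '[0,0,0,0,0]' --hand '[0,0,0,0,0]'

```text
clock: 1.42
eef_pos: [0.1929, 0.3059, 0.2453]
tool_rot: [0.111, 0.994, 0.0, 0.0]
ft_force: [0.8, -0.8, 0.3]
grip_width: 0.0853
```

Call:
arm_command --pt "-2.4 -3.15 0" --pt "-4.8 -6.3 0" --pt "-7.2 -9.45 0" --pt "-9.6 -12.6 0" --pt "-12.0 -15.75 0" --turn '[0,0,0,0,0]' --hand '[0,0,0,0,0]'

```text
clock: 1.83
eef_pos: [0.2752, 0.1257, 0.2457]
tool_rot: [0.111, 0.994, 0.0, 0.001]
ft_force: [1.9, 1.4, 0.9]
grip_width: 0.0854
```

Call:
arm_command --pt "-2.4 -3.15 0" --pt "-4.8 -6.3 0" --pt "-7.2 -9.45 0" --pt "-9.6 -12.6 0" --pt "-12.0 -15.75 0" --turn '[0,0,0,0,0]' --hand '[0,0,0,0,0]'

```text
clock: 2.25
eef_pos: [0.3576, -0.0549, 0.2457]
tool_rot: [0.112, 0.994, 0.0, 0.001]
ft_force: [0.6, 1.2, -0.0]
grip_width: 0.0854
```

Call:
arm_command --pt "-2.4 -3.15 0" --pt "-4.8 -6.3 0" --pt "-7.2 -9.45 0" --pt "-9.6 -12.6 0" --pt "-12.0 -15.75 0" --turn '[0,0,0,-0.05,-0.1]' --hand '[0,0,0,0,0]'

```text
clock: 2.67
eef_pos: [0.4398, -0.235, 0.2453]
tool_rot: [0.061, 0.998, -0.0, 0.0]
ft_force: [1.1, 0.1, 0.7]
grip_width: 0.0855
```

Call:
arm_command --pt "-2 -3 0" --pt "-4 -5.5 0" --pt "-4 -6 0" --pt "-4 -6 0" --turn '[-0.06,-0.12,-0.12,-0.12]' --hand '[0.25,0.25,0.25,0.25]'

```text
clock: 3.0
eef_pos: [0.4718, -0.299, 0.2441]
tool_rot: [0.003, 1.0, 0.0, -0.001]
ft_force: [-0.8, 0.7, 0.4]
grip_width: 0.0641
```

```bash
cat > wl.py <<'E'
from h import *
np.set_printoptions(precision=4,suppress=True)
o=get_obs();print(o["clock"],o["eef_pos"],o["tool_rot"],o["grip_width"])
i=camera_info("wrist");im,D=camera("wrist");save("w1.png",im);P=cloud(i,D)
for n,z in [("last_grip",.07),("last_toe",.021),("yellow_last",.004),("bin",0),("grey_last",.004)]:
    for r in spot_point("wrist",n)[:2]: print(n,round(r["conf"],2),r["location"],atz(i,r["location"],z),atd(i,r["location"],D))
hsv=cv2.cvtColor(im,cv2.COLOR_RGB2HSV);Z=P[...,2]
yel=(hsv[...,0]>18)&(hsv[...,0]<35)&(hsv[...,1]>120)&(D>0)&(P[...,1]<-.25)&(P[...,1]>-.38)
for lo,hi in [(.005,.03),(.06,.075),(.075,.082),(.082,.09),(.005,.09)]:
    c=P[yel&(Z>lo)&(Z<hi)]
    if len(c)>20: print(lo,hi,len(c),cv2.minAreaRect((c[:,:2]*1000).astype(np.float32)),np.median(c,0))
b=(hsv[...,0]>100)&(hsv[...,0]<125)&(hsv[...,1]>120)&(D>0)&(Z>.047)&(Z<.054)
c=P[b]; print("rim",len(c),cv2.minAreaRect((c[:,:2]*1000).astype(np.float32)))
for y0 in np.arange(-.34,-.28,.01):
    pass
m=yel&(Z>.06)
for x0 in np.arange(.42,.55,.015):
    c=P[m&(abs(P[...,0]-x0)<.004)]
    if len(c)>5: print(round(x0,3),"y",c[:,1].min(),c[:,1].max(),"z",np.percentile(c[:,2],95))
E
python3 wl.py
```

```text
3.0 [ 0.4718 -0.299   0.2441] [ 0.0029  1.      0.0003 -0.0007] 0.06410620135388333
last_grip 0.7 [184.4, 305.2] [ 0.4809 -0.3119  0.07  ] [ 0.4767 -0.3113  0.0839]
last_toe 0.78 [277.2, 312.6] [ 0.6053 -0.3079  0.021 ] [ 0.598  -0.3076  0.0329]
yellow_last 0.76 [194.7, 311.6] [ 0.513  -0.3082  0.004 ] [ 0.4858 -0.306   0.084 ]
yellow_last 0.71 [266.0, 604.2] [0.6026 0.0318 0.004 ] [ 0.5552 -0.0409  0.0853]
bin 0.66 [190.8, 348.4] [ 0.5101 -0.268   0.    ] [ 0.5089 -0.2683  0.0037]
grey_last 0.75 [180.8, 387.4] [ 0.4977 -0.2268  0.004 ] [ 0.4785 -0.2392  0.0683]
0.005 0.03 736 ((511.34735107421875, -310.458251953125), (182.73336791992188, 61.38663864135742), 1.4110208749771118) [ 0.5561 -0.3019  0.0255]
0.06 0.075 497 ((479.95379638671875, -308.473388671875), (28.904830932617188, 120.1658706665039), 88.9728775024414) [ 0.5257 -0.3068  0.0671]
0.075 0.082 780 ((470.0168762207031, -311.70062255859375), (100.014892578125, 32.08224868774414), 2.5692951679229736) [ 0.4794 -0.3096  0.0799]
0.082 0.09 2716 ((467.49005126953125, -311.7488708496094), (89.60297393798828, 28.6188907623291), 2.6
[... 233 characters left out ...]
94), (246.0453338623047, 225.1959228515625), 0.4522241950035095)
0.42 y -0.32127196391164564 -0.30443534417041623 z 0.08205400541935982
0.435 y -0.32567865406518137 -0.2986207248515146 z 0.08495511379078244
0.45 y -0.32696310401125206 -0.2960624004662837 z 0.08490572779284963
0.465 y -0.32757317722313856 -0.29520250837137424 z 0.08475436742876144
0.48 y -0.3272787349783636 -0.2953614465055589 z 0.08494704646564454
0.495 y -0.3260697047965961 -0.2943275317479154 z 0.08508850187485568
0.51 y -0.32482245493053685 -0.29632448798424266 z 0.08280801285352805
0.525 y -0.32262007256589986 -0.2962628485327866 z 0.07367294903865204
0.54 y -0.32131271839210745 -0.29725187320369817 z 0.06247427287587354
```

View pics/w1.png

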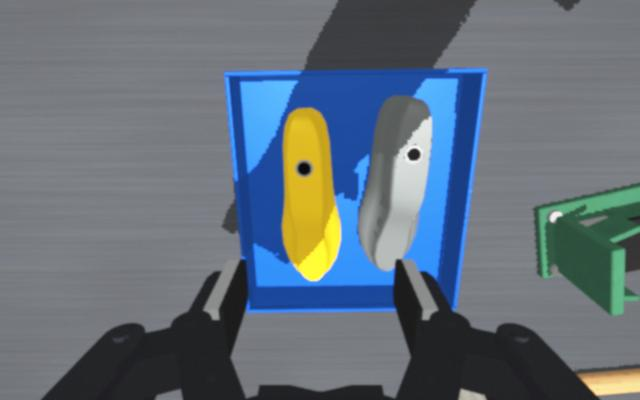

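Call:
arm_command --pt "-0.4 -0.7 3" --pt "-0.7 -1.2 6.5" --pt "-0.7 -1.2 10" --pt "-0.7 -1.2 13" --pt "-0.7 -1.2 14" --turn '[-0.04,-0.04,-0.04,-0.04,-0.04]' --hand '[0.25,0.25,0.25,0.25,0.25]'

```text
clock: 3.72
eef_pos: [0.4758, -0.3067, 0.101]
tool_rot: [-0.019, 1.0, 0.002, -0.003]
ft_force: [-1.2, 0.9, 0.3]
grip_width: 0.0643
```

```bash
python3 - <<'E'
import workcell;print([n for n in dir(workcell) if 'tip' in n.lower()], getattr(workcell,'tip_reach',None))
E
python3 wl.py 2>&1 | head -4
```

```text
['tip_reach'] 0.014
3.7167 [ 0.4758 -0.3067  0.101 ] [-0.0191  0.9998  0.0022 -0.0033] 0.06432638209159112
last_grip 0.88 [261.8, 308.8] [ 0.4817 -0.3116  0.07  ] [ 0.474  -0.3114  0.0837]
last_toe 0.63 [376.1, 312.3] [ 0.6044 -0.3068  0.021 ] [ 0.5888 -0.307   0.0364]
yellow_last 0.71 [258.0, 309.7] [ 0.5154 -0.3118  0.004 ] [ 0.472  -0.3111  0.0838]
```

Call:
arm_command --pt "0 0 2" --pt "0 0 3.5" --pt "0 0 3.7" --pt "0 0 3.7" --turn '[0,0,0,0]' --hand '[0.25,0.25,0.25,0.25]'

```text
clock: 4.35
eef_pos: [0.4789, -0.3094, 0.069]
tool_rot: [-0.019, 1.0, -0.0, 0.0]
ft_force: [-0.8, -0.0, -0.0]
grip_width: 0.0641
```

Call:
arm_command --pt "0 -0.1 0.2" --pt "0 -0.1 0.2" --pt "0 -0.1 0.2" --pt "0 -0.1 0.2" --pt "0 -0.1 0.2" --turn '[0,0,0,0,0]' --hand '[0.4,1,1,1,1]'

```text
clock: 4.77
eef_pos: [0.4797, -0.3113, 0.068]
tool_rot: [-0.018, 1.0, -0.001, 0.001]
ft_force: [-0.7, -1.2, 5.6]
grip_width: 0.0317
```

Call:
arm_command --pt "0 0 0" --pt "0 0 0" --pt "0 0 -1" --pt "0 0 -2" --pt "0 0 -3" --turn '[0,0,0,0,0]' --hand '[1,1,1,1,1]'

```text
clock: 5.18
eef_pos: [0.4783, -0.3099, 0.0968]
tool_rot: [-0.019, 1.0, 0.0, -0.001]
ft_force: [0.5, -0.1, -2.5]
grip_width: 0.0317
```

Call:
arm_command --pt "0 0 -3.5" --pt "0 0 -7" --pt "0 0 -10.5" --pt "0 0 -12.5" --turn '[0,0,0,0]' --hand '[1,1,1,1]'

```text
clock: 5.52
eef_pos: [0.4799, -0.3109, 0.2265]
tool_rot: [-0.019, 1.0, -0.002, 0.003]
ft_force: [1.0, -1.1, -1.7]
grip_width: 0.0319
```

Call:
arm_command --pt "-0.6 2.5 0" --pt "-1.6 6.5 0" --pt "-2.6 10.7 0" --pt "-3.6 15 0" --pt "-4.6 19.3 0" --turn '[-0.12,-0.24,-0.36,-0.48,-0.6]' --hand '[1,1,1,1,1]'

```text
clock: 5.93
eef_pos: [0.5162, -0.1204, 0.2222]
tool_rot: [-0.316, 0.949, -0.0, 0.0]
ft_force: [0.2, -0.1, -2.0]
grip_width: 0.0319
```

Call:
arm_command --pt "-2.8 2.5 0" --pt "-5.4 4.9 0" --pt "-7.8 7.1 0" --pt "-10 9.1 0" --pt "-11.8 10.7 0" --turn '[-0.12,-0.24,-0.36,-0.48,-0.6]' --hand '[1,1,1,1,1]'

```text
clock: 6.35
eef_pos: [0.5474, 0.0368, 0.2221]
tool_rot: [-0.583, 0.812, 0.0, 0.0]
ft_force: [-0.1, -0.1, -2.7]
grip_width: 0.0318
```

Call:
arm_command --pt "0 0 0" --pt "0 0 0" --pt "0 0 0" --pt "0 0 0" --pt "0 0 0" --turn '[-0.12,-0.24,-0.36,-0.48,-0.57]' --hand '[1,1,1,1,1]'

```text
clock: 6.77
eef_pos: [0.5473, 0.0344, 0.222]
tool_rot: [0.787, -0.616, -0.0, -0.0]
ft_force: [0.3, -0.5, -1.9]
grip_width: 0.0318
```

Call:
arm_command --pt "0 0 0" --pt "0 0 0" --turn '[0,0]' --hand '[1,1]'

```text
clock: 6.93
eef_pos: [0.5474, 0.0342, 0.2218]
tool_rot: [0.785, -0.62, 0.0, -0.0]
ft_force: [-0.7, -0.8, -2.6]
grip_width: 0.0321
```

```bash
cat > pl.py <<'E'
from h import *
import sys
np.set_printoptions(precision=4,suppress=True)
O=np.array([.5237,.1424]);th=.237
A=np.array([[np.cos(th),np.sin(th)],[-np.sin(th),np.cos(th)]]) # world->cradle
cr=lambda p:np.r_[A@(np.asarray(p)[:2]-O),p[2]]
o=get_obs();q=R.from_quat(o["tool_rot"]).as_matrix();print(o["clock"],"eef cradle",cr(o["eef_pos"]),"phi",np.unwrap([3.38,np.arctan2(q[1,1],q[0,1])])[1]-np.pi-th,q[:,2],o["ft_force"],o["grip_width"])
for cam in ["top","scene"]:
    i=camera_info(cam);im,D=camera(cam);save(cam+sys.argv[1]+".png",im);P=cloud(i,D)
    hsv=cv2.cvtColor(im,cv2.COLOR_RGB2HSV)
    yel=(hsv[...,0]>18)&(hsv[...,0]<35)&(hsv[...,1]>120)&(D>0)&(np.hypot(P[...,0]-.53,P[...,1]-.1)<.3)&(P[...,2]>.02)
    n,l=cv2.connectedComponents(cv2.erode(yel.astype(np.uint8),np.ones((2,2))))
    c=P[yel]; C=np.c_[(c[:,:2]-O)@A.T,c[:,2]]
    lo=np.percentile(C,[.5,2,98,99.5],axis=0); print(cam,len(C),"y lim",lo[:,1],"z lim",lo[:,2])
    # midline & toe underside
    for y0 in np.arange(lo[0,1]+.01,lo[3,1],.02):
        s=C[abs(C[:,1]-y0)<.006]
        if len(s)>5: print("  y",round(y0,3),"x",s[:,0].min(),s[:,0].max(),"z",s[:,2].min(),s[:,2].max())
    for n in ["last_toe"]:
        for r in spot_point(cam,n)[:1]: print(n,r["conf"],r["location"],cr(atd(i,r["location"],D)))
E
python3 pl.py 2
```

```text
6.9333 eef cradle [-0.0023 -0.1108  0.2218] phi -0.0028825541247118336 [ 0.0003  0.0001 -1.    ] [-0.7269 -0.8405 -2.609 ] 0.03209216120067342
top 9 y lim [0.0098 0.0099 0.0129 0.013 ] z lim [0.1746 0.1756 0.1865 0.1867]
last_toe 0.55 [251.2, 249.1] [-0.0174 -0.0647  0.6632]
scene 1844 y lim [-0.1659 -0.1622  0.0102  0.0156] z lim [0.0244 0.1631 0.2383 0.2563]
  y -0.156 x -0.0008597907794376448 0.021754754687111615 z 0.16246714920919902 0.2398588862430815
  y -0.136 x 0.013672983491872986 0.024163329639904616 z 0.16318708733163778 0.22868163443047274
  y -0.116 x -0.01799662521081285 0.2264192122848254 z 0.025956115491001186 0.2939293632776939
  y -0.096 x -0.016540187731313463 0.23150584795806844 z 0.024785702426602163 0.259139768066848
  y -0.076 x -0.01201443078067877 0.23390390498574776 z 0.023071904872873694 0.23673672066039309
  y -0.056 x -0.010413778562250276 0.23398317782709432 z 0.02370425025254519 0.22380310145046067
  y -0.036 x -0.013494991033801236 0.24203980293822216 z 0.023676207024920903 0.20944403097774977
  y -0.016 x -0.014776325530532517 0.23955368129717505 z 0.024736820492322176 0.20280538325427733
  y 0.004 x -0.011681011918588561 0.23534548242208414 z 0.02314284678416867 0.19162357761231186
last_toe 0.67 [177.8, 409.7] [-0.0033  0.0142  0.1707]
```

View pics/scene2.png

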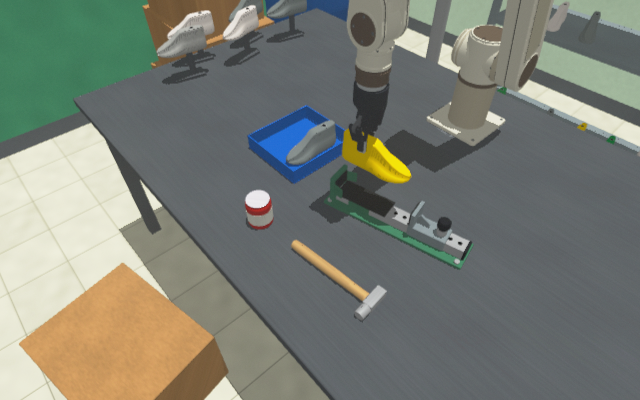

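Call:
arm_command --pt "-0.2 -0.1 2" --pt "-0.4 -0.2 5" --pt "-0.4 -0.2 8" --pt "-0.4 -0.2 9.5" --pt "-0.4 -0.2 10" --turn '[0,0,0,0,0]' --hand '[1,1,1,1,1]'

```text
clock: 7.55
eef_pos: [0.5459, 0.0383, 0.1179]
tool_rot: [0.785, -0.619, -0.002, 0.002]
ft_force: [-0.6, 0.3, -2.5]
grip_width: 0.0321
```

Call:
arm_command --pt "0 0 0" --pt "0 0 0" --turn '[0,0]' --hand '[1,1]'

```text
clock: 7.72
eef_pos: [0.5492, 0.0385, 0.1221]
tool_rot: [0.785, -0.619, 0.0, -0.0]
ft_force: [-0.1, 0.5, -2.9]
grip_width: 0.0321
```

```bash
sed -i 's/(P\[...,2\]>.02)/(P[...,2]>.04)/' pl.py; python3 pl.py 3; python3 -c "
import cv2;im=cv2.imread('pics/scene3.png');cv2.imwrite('pics/scene3c.png',cv2.resize(im[110:280,300:490],None,fx=3.5,fy=3.5))"
```

```text
7.7167 eef cradle [ 0.0004 -0.107   0.1221] phi -0.0009918148004025573 [ 0.0012  0.0001 -1.    ] [-0.0723  0.4621 -2.8651] 0.032053948719412396
top 65 y lim [0.004  0.0042 0.0185 0.0231] z lim [0.0514 0.0746 0.0908 0.0917]
  y 0.014 x -0.013058034888802137 0.016013088707190093 z 0.07587419154672093 0.09063571808463178
last_toe 0.69 [262.4, 417.0] [-0.1078 -0.3353  0.0655]
scene 1583 y lim [-0.1687 -0.1603  0.0123  0.0179] z lim [0.0452 0.066  0.1401 0.1631]
  y -0.159 x -0.0018527187915216765 0.02288793824529166 z 0.046585203786374874 0.13941530549523595
  y -0.139 x 0.010442687548102838 0.027608601504542495 z 0.045214441556160834 0.13439878871682576
  y -0.119 x 3.854975232359963e-05 0.06717789559112036 z 0.04476148824068138 0.2026382512725149
  y -0.099 x -0.01379322059325058 0.03186718832830483 z 0.04395696559332418 0.17345933938598934
  y -0.079 x -0.009009808469867315 0.031406028682869735 z 0.046248974478692695 0.1403660896515252
  y -0.059 x -0.007753867612238104 0.036490662468901224 z 0.04761037821974479 0.13141939547510273
  y -0.039 x -0.009533209736998354 0.03766525431696949 z 0.044501058467079746 0.11624714655778723
  y -0.019 x -0.012073507420193452 0.03711402742751041 z 0.06483407741158598 0.10540194112906909
  y 0.001 x -0.009622205865756937 0.03121026805789243 z 0.06760393826338895 0.0982487781647009
last_toe 0.75 [206.6, 408.4] [-0.074   0.0044 -0.0006]
```

View pics/scene3c.png

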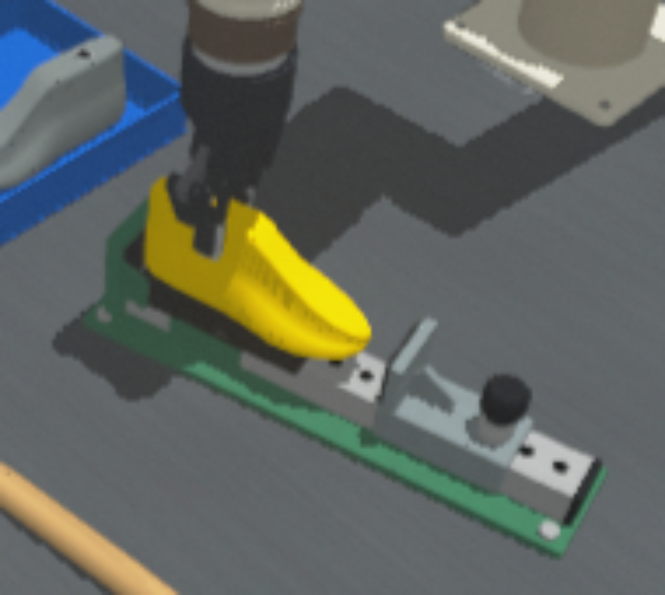

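Call:
arm_command --pt "0 0 0.4" --pt "0 0 0.8" --pt "0 0 1.0" --pt "0 0 1.0" --turn '[0,0,0,0]' --hand '[1,1,1,1]'

```text
clock: 8.25
eef_pos: [0.5479, 0.0384, 0.1105]
tool_rot: [0.786, -0.619, -0.001, 0.001]
ft_force: [-0.3, -0.4, -3.6]
grip_width: 0.0319
```

Call:
arm_command --pt "0 0 0.1" --pt "0 0 0.2" --pt "0 0 0.2" --turn '[0,0,0]' --hand '[1,1,1]'

```text
clock: 8.5
eef_pos: [0.5484, 0.0383, 0.11]
tool_rot: [0.786, -0.619, 0.0, 0.0]
ft_force: [-1.6, -0.8, 3.1]
grip_width: 0.0318
```

Call:
arm_command --pt "0 0 0" --pt "0 0 0" --pt "0 0 0" --pt "0 0 0" --turn '[0,0,0,0]' --hand '[0.5,0.4,0.3,0.25]'

```text
clock: 8.83
eef_pos: [0.5489, 0.0385, 0.1094]
tool_rot: [0.786, -0.619, 0.0, -0.0]
ft_force: [-1.1, -0.1, -0.2]
grip_width: 0.0639
```

Call:
arm_command --pt "0 0 -1" --pt "0 0 -3" --pt "0 0 -6" --pt "0 0 -9" --turn '[0,0,0,0]' --hand '[0.25,0.25,0.25,0.25]'

```text
clock: 9.17
eef_pos: [0.5478, 0.0385, 0.2002]
tool_rot: [0.786, -0.619, -0.001, 0.001]
ft_force: [1.0, 0.2, 0.3]
grip_width: 0.0638
```

Call:
arm_command --pt "-3 0 0" --pt "-7 0 0" --pt "-11 0 0" --pt "-15 0 0" --pt "-19 0 0" --turn '[0,0,0,0,0]' --hand '[0.25,0.25,0.25,0.25,0.25]'

```text
clock: 9.58
eef_pos: [0.5037, 0.2247, 0.2005]
tool_rot: [0.785, -0.619, 0.0, -0.001]
ft_force: [1.0, -0.2, -0.3]
grip_width: 0.064
```

Call:
arm_command --pt "-3 0 0" --pt "-4 0 0" --pt "-4 0 0" --pt "-4 0 0" --turn '[0,0,0,0]' --hand '[0.25,0.25,0.25,0.25]'

```text
clock: 9.92
eef_pos: [0.4947, 0.262, 0.1997]
tool_rot: [0.786, -0.618, 0.0, 0.0]
ft_force: [0.8, -0.6, -0.6]
grip_width: 0.0639
```

```bash
cat > kn.py <<'E'
from h import *
import sys
np.set_printoptions(precision=4,suppress=True)
O=np.array([.5237,.1424]);th=.237
A=np.array([[np.cos(th),np.sin(th)],[-np.sin(th),np.cos(th)]])
cr=lambda p:np.r_[A@(np.asarray(p)[:2]-O),p[2]]
o=get_obs();print(o["clock"],"eef cradle",cr(o["eef_pos"]),o["ft_force"],o["grip_width"])
for cam in ["wrist","top"]:
    i=camera_info(cam);im,D=camera(cam);save(cam+sys.argv[1]+".png",im);P=cloud(i,D)
    C=np.dstack([(P[...,:2]-O)@A.T,P[...,2]]);hsv=cv2.cvtColor(im,cv2.COLOR_RGB2HSV)
    def rect(n,m):
        c=C[m&(D>0)]
        if len(c)>8: print(cam,n,len(c),cv2.minAreaRect((c[:,:2]*1000).astype(np.float32)),np.median(c,0))
    rect("knob",(C[...,2]>.085)&(C[...,2]<.115)&(abs(C[...,1]-.11)<.04)&(abs(C[...,0])<.035)&(im.max(-1)<90))
    rect("toeplate",(C[...,2]>.088)&(C[...,2]<.098)&(abs(C[...,1]-.045)<.05)&(abs(C[...,0])<.04)&(hsv[...,1]<90))
    yel=(hsv[...,0]>18)&(hsv[...,0]<35)&(hsv[...,1]>120)&(abs(C[...,0])<.08)&(abs(C[...,1]+.08)<.15)
    rect("yellow",yel);rect("cone",yel&(C[...,2]>.118))
    rect("bed/heelplate",(abs(C[...,2]-.095)<.004)&(C[...,1]<-.16)&(C[...,1]>-.2)&(abs(C[...,0])<.05))
    for n,z in [("knob_grip",.078),("last_toe",.063)]:
        for r in spot_point(cam,n)[:1]: print(cam,n,r["conf"],r["location"],cr(atz(i,r["location"],z)))
E
python3 kn.py 4
```

```text
9.9167 eef cradle [-0.0001  0.1231  0.1997] [ 0.793  -0.6259 -0.6231] 0.06388817394369936
wrist knob 1372 ((0.7477512359619141, 121.56249237060547), (28.598825454711914, 29.02871322631836), 89.85594177246094) [0.0011 0.1204 0.0915]
wrist toeplate 2049 ((0.9676170349121094, 50.10152816772461), (60.14223861694336, 13.515905380249023), 0.034148138016462326) [0.0011 0.05   0.0922]
wrist yellow 2499 ((3.53961181640625, 3.6225929260253906), (29.58060073852539, 62.2222785949707), 84.52070617675781) [0.0011 0.0042 0.0731]
wrist knob_grip 0.58 [193.6, 319.8] [0.0005 0.1231 0.078 ]
wrist last_toe 0.67 [40.2, 319.0] [0.0012 0.0181 0.063 ]
top knob 152 ((-0.18687772750854492, 121.73290252685547), (27.96530532836914, 28.213363647460938), 34.27000045776367) [-0.0004  0.121   0.0922]
top toeplate 168 ((0.5091629028320312, 50.44499588012695), (59.00505447387695, 14.256128311157227), 0.7516424059867859) [-0.0006  0.0507  0.0924]
top yellow 1793 ((1.9024906158447266, -72.87410736083984), (63.75407028198242, 191.99461364746094), 3.989370822906494) [-0.0022 -0.0678  0.0913]
top cone 578 ((-0.701512336730957, -115.96052551269531), (100.19466400146484, 31.7696475982666), 89.7218246459961) [-0.0008 -0.1112  0.1256]
top bed/heelplate 173 ((1.1753005981445312, -175.04440307617188), (69.22541809082031, 20.178524017333984), 0.3801502585411072) [ 0.0009 -0.1791  0.0952]
top knob_grip 0.69 [258.2, 204.4] [-0.0002  0.1265  0.078 ]
top last_toe 0.91 [246.9, 253.4] [0.0022 0.0179 0.063 ]
```

View pics/wrist4.png

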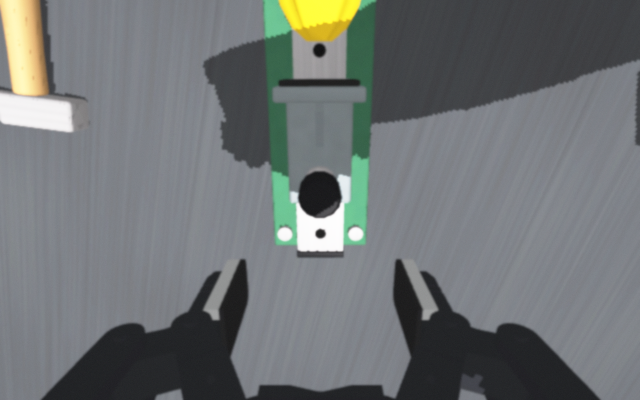

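Call:
arm_command --pt "0 0 3" --pt "0.1 0 7" --pt "0.1 0 10.5" --pt "0.1 0 12.3" --pt "0.1 0 12.7" --turn '[0,0,0,0,0]' --hand '[0.25,0.25,0.25,0.25,0.25]'

```text
clock: 10.63
eef_pos: [0.4921, 0.2586, 0.068]
tool_rot: [0.785, -0.619, -0.002, 0.004]
ft_force: [-0.2, -0.0, 0.3]
grip_width: 0.0641
```

Call:
arm_command --pt "0 0 0" --pt "0 0 0" --pt "0 0 0" --turn '[0,0,0]' --hand '[0.25,0.25,0.25]'

```text
clock: 10.88
eef_pos: [0.4966, 0.2617, 0.0744]
tool_rot: [0.785, -0.619, 0.001, -0.002]
ft_force: [0.4, -0.2, 0.5]
grip_width: 0.0641
```

Call:
arm_command --pt "0 0 0" --pt "0 0 0" --pt "0 0 0" --pt "0 0 0" --pt "0 0 0" --turn '[0,0,0,0,0]' --hand '[0.5,1,1,1,1]'

```text
clock: 11.3
eef_pos: [0.4955, 0.2615, 0.0739]
tool_rot: [0.786, -0.619, 0.0, -0.001]
ft_force: [-0.9, -1.2, 5.3]
grip_width: 0.03
```

Call:
arm_command --pt "0 0 0" --pt "0 0 -0.4" --pt "0 0 -0.8" --pt "0 0 -1.2" --pt "0 0 -1.2" --turn '[0,0,0,0,0]' --hand '[1,1,1,1,1]'

```text
clock: 11.72
eef_pos: [0.4954, 0.2614, 0.0844]
tool_rot: [0.786, -0.619, 0.0, -0.0]
ft_force: [5.0, 3.4, -10.5]
grip_width: 0.0299
```

Call:
arm_command --pt "0 0 -0.15" --pt "0 0 -0.15" --turn '[0,0]' --hand '[1,1]'

```text
clock: 11.88
eef_pos: [0.4954, 0.2614, 0.0854]
tool_rot: [0.786, -0.619, 0.0, -0.0]
ft_force: [5.4, 3.0, -10.2]
grip_width: 0.03
```

Call:
arm_command --pt "0.3 0 0" --pt "0.7 0 0" --pt "1.1 0 0" --pt "1.5 0 0" --pt "1.5 0 0" --turn '[0,0,0,0,0]' --hand '[1,1,1,1,1]'

```text
clock: 12.3
eef_pos: [0.499, 0.2464, 0.0851]
tool_rot: [0.785, -0.619, 0.0, -0.0]
ft_force: [5.7, 1.3, -10.5]
grip_width: 0.03
```

```bash
python3 kn.py 5
```

```text
12.3 eef cradle [0.0005 0.1069 0.0851] [  5.7146   1.3048 -10.4864] 0.029963433668727685
wrist knob 8251 ((0.5512351989746094, 105.9140396118164), (29.6691951751709, 69.55148315429688), 83.96224975585938) [0.0009 0.1005 0.1023]
wrist toeplate 7979 ((1.166534423828125, 61.34021759033203), (60.29798126220703, 67.32254791259766), 0.02948671579360962) [0.0009 0.0352 0.0922]
wrist yellow 6004 ((1.3042869567871094, 3.583390235900879), (29.39093589782715, 68.27191925048828), 89.5248031616211) [0.0009 0.0063 0.0731]
wrist last_toe 0.73 [57.0, 320.3] [0.0008 0.0171 0.063 ]
top knob 32 ((1.4268684387207031, 97.06053924560547), (9.040862083435059, 62.805328369140625), 89.39852142333984) [-0.003   0.0952  0.0949]
top toeplate 175 ((-0.24813270568847656, 61.22288131713867), (58.76558303833008, 66.643310546875), 0.14729875326156616) [0.0001 0.0356 0.0925]
top yellow 1797 ((2.448282241821289, -72.58836364746094), (63.81026840209961, 192.24830627441406), 4.893165111541748) [-0.0022 -0.0676  0.0912]
top cone 580 ((-0.5272607803344727, -115.39335632324219), (101.19355010986328, 31.40650749206543), 89.20632934570312) [-0.0008 -0.1111  0.1256]
top bed/heelplate 173 ((1.3075408935546875, -175.12896728515625), (69.46011352539062, 20.009445190429688), 0.15155482292175293) [ 0.001  -0.1791  0.095 ]
top knob_grip 0.35 [256.1, 210.2] [0.0017 0.1131 0.078 ]
top last_toe 0.77 [249.8, 256.5] [-0.0056  0.0123  0.063 ]
```

Call:
arm_command --pt "0.4 0 0" --pt "0.7 0 0" --pt "0.95 0 0" --pt "0.95 0 0" --turn '[0,0,0,0]' --hand '[1,1,1,1]'

```text
clock: 12.93
eef_pos: [0.5012, 0.2375, 0.0851]
tool_rot: [0.786, -0.619, 0.0, -0.0]
ft_force: [5.1, 2.1, -10.6]
grip_width: 0.0301
```

```bash
python3 kn.py 6 | grep -E "eef|toeplate|yellow|last_toe"
```

```text
12.9333 eef cradle [0.0005 0.0977 0.0851] [  5.1352   2.1203 -10.619 ] 0.03010937631748136
wrist toeplate 9264 ((1.2215862274169922, 56.56353759765625), (76.32683563232422, 60.11067581176758), 89.91224670410156) [0.0009 0.0272 0.0923]
wrist yellow 9427 ((0.8456382751464844, -0.9128150939941406), (75.15492248535156, 39.04913330078125), 0.3297368586063385) [0.0009 0.0005 0.0755]
wrist last_toe 0.72 [84.4, 319.9] [0.001  0.0181 0.063 ]
top toeplate 185 ((0.9903564453125, 54.209014892578125), (72.47419738769531, 58.38120651245117), 87.80452728271484) [0.0001 0.0268 0.0925]
top yellow 1799 ((2.5068721771240234, -74.48058319091797), (63.94588851928711, 188.85064697265625), 4.621520042419434) [-0.0024 -0.0676  0.0911]
top last_toe 0.68 [258.3, 436.5] [-0.1081 -0.381   0.063 ]
```

Call:
arm_command --pt "0.1 0 0" --pt "0.1 0 0.4" --pt "0.1 0 0.8" --pt "0.1 0 1.2" --pt "0.1 0 1.2" --turn '[0,0,0,0,0]' --hand '[1,1,1,1,1]'

```text
clock: 13.65
eef_pos: [0.5013, 0.2371, 0.0742]
tool_rot: [0.786, -0.619, -0.0, -0.001]
ft_force: [3.2, 2.6, -3.9]
grip_width: 0.0303
```

Call:
arm_command --pt "0 0 0.2" --pt "0 0 0.2" --pt "0 0 0.2" --turn '[0,0,0]' --hand '[1,1,1]'

```text
clock: 13.9
eef_pos: [0.5014, 0.2372, 0.0739]
tool_rot: [0.786, -0.619, 0.0, -0.001]
ft_force: [1.0, 2.4, 6.1]
grip_width: 0.0297
```

```bash
python3 kn.py 7 | grep -E "eef|toeplate|yellow|cone|last_toe"; python3 - <<'E'
from h import *
im,D=camera("scene");save("scene7c.png",cv2.resize(im[110:280,300:490],None,fx=3.5,fy=3.5))
E
```

```text
13.9 eef cradle [0.0006 0.0974 0.0739] [1.0496 2.3706 6.0881] 0.02970838514912994
wrist toeplate 12138 ((1.2017631530761719, 56.60073471069336), (76.78789520263672, 60.09304428100586), 89.97986602783203) [0.001  0.0276 0.092 ]
wrist yellow 10186 ((1.2064590454101562, -0.024366378784179688), (36.753082275390625, 75.08260345458984), 89.94303131103516) [0.0011 0.0014 0.0754]
wrist last_toe 0.26 [88.2, 319.0] [0.0015 0.0188 0.063 ]
top toeplate 171 ((-11.278690338134766, 41.178199768066406), (46.8925666809082, 79.88507080078125), 39.70091247558594) [0.0002 0.0258 0.0925]
top yellow 1799 ((2.705221176147461, -74.96842193603516), (63.90546798706055, 188.26126098632812), 4.8893208503723145) [-0.0021 -0.0678  0.0911]
top cone 572 ((-0.5646066665649414, -115.9442138671875), (100.29598236083984, 31.31490707397461), 89.52284240722656) [-0.0004 -0.1112  0.1256]
top last_toe 0.69 [248.7, 252.0] [-0.0011  0.0217  0.063 ]
```

View pics/scene7c.png

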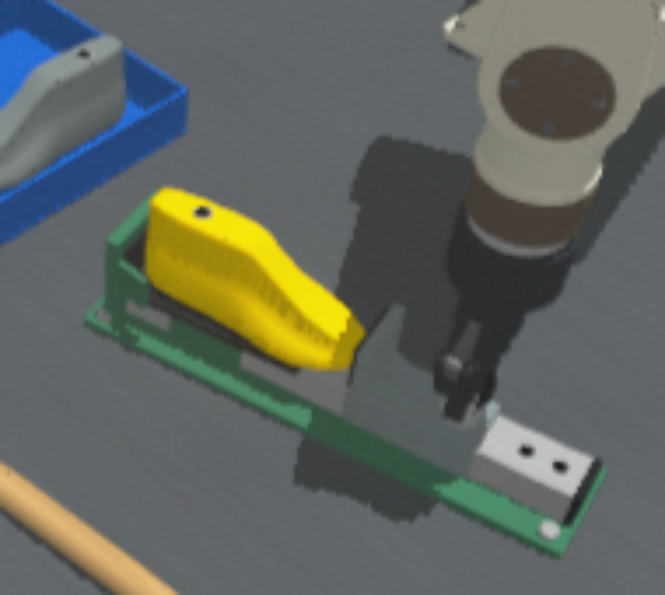

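```bash
python3 - <<'E'
from h import *
print(job_done()); o=get_obs();print(o["clock"],o["eef_pos"],o["ft_force"],o["grip_width"])
E
```

```text
the job is handed in; nothing more can be done
None
the job is handed in; nothing more can be done
```

The yellow last is on the cradle bed, the toe stop is one hole in with the pin home, and I handed the job in at about 14 s still gripping the knob. `job_done` gave no verdict, so success is inferred from the checks below.

- **Last:** I lifted it by the ankle cone, turned it about 101°, set it on the bed and let go. My last checks show it upright, about 1 mm off the middle line, with its toe towards the toe stop. The toe tip read 18–22 mm in cradle y across the networks' readings, where 15–18 mm was expected.
- **Toe stop:** I pulled the knob up about 11 mm and moved it 25.0 mm by the arm's reading. The cameras put the toe plate's shift at 22.4 mm (wrist) and 24.9 mm (top). The wrist figure is just under the 22.5 mm limit, but I judged it less reliable because part of the plate was hidden.
- **Pin:** On lowering, the knob came back to its starting height (TCP z 0.0739 m) and the force went from −3.9 N to +6.1 N. That fits a hard stop with the pin fully home; a pin resting on the rail would have left the knob about 10 mm higher.
- **Grip:** Finger opening is 29.7 mm on the 32 mm knob, so the fingers are still closed on it.
- **Other items:** The grey last looked undisturbed in the last picture. The arm stayed clear of the hammer and the glue tin; I did not measure any of the three.

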